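Tare the arrow-point scale through its guarded key well

TASK

Zero the bench scale with its empty cup standing on the pan: with your fingertips push the sliding guard fully open by its rib, reach down into the round well it uncovers and press the sunken tare key fully down for a moment, then let it spring up and push the guard back home over the well. Only push, never pinch the rib or pick anything up; do not press the mode key in the square well, and leave the cup and the other things on the bench where they are.

Things in the scene. Friction and masses are not known exactly. Their poses are not given: they have to be found in the camera images.
- scale: Grey bench scale, fixed, 260 (x) x 200 (y) x 45 mm; origin: centre of its underside; z up. The -x half is a flat panel with a green display strip; the +x half has a 110 mm round pan (centre x +65 mm, top 55 mm above the bench). At x -55 mm are two wells: round tare well at y +45 mm, square mode well at y -45 mm, and low rails (5 mm high) along y, 33.5 mm either side of their centre line.
- tare_well (a point): Centre of the mouth of the round tare well, level with the panel top, 45 mm above the bench; axes as the scale's. The well is 46 mm across and 32 mm deep, straight-walled, open upward once the guard is slid away.
- tare_key (a joint): Travel of the tare key in m: 0 up, 0.005 fully down on a solid stop. A plain black round key 32 mm across in the middle of the round well, its top 20 mm below the panel top when up. About 1.5 N starts it moving, 5 N takes it fully down; springs back when let go.
- mode_key (a joint): Travel of the mode key in m: 0 up, 0.005 down; not to be pressed. A plain black square key, 28 mm, in the square well (40 x 40 mm, 90 mm from the round well toward the scale's -y), its top 20 mm below the panel top. The guard lies over it when fully open.
- guard (a joint): Sliding guard, in m: 0 = home on its stop, centred over the tare well; grows toward the scale's -y; 0.09 = fully open on its other stop, centred over the mode well. Flat aluminium plate 60 x 60 x 3 mm, top 49 mm above the bench, an upright dark rib across its middle. Stays where left; 1.5 N slides it. May start up to 0.02 open. The tare well is wholly clear from 0.053 on.
- rib (a point): Middle of the guard's upright rib (moves with the guard), 58 mm above the bench; axes as the scale's. The rib is 40 mm long along x, 9 mm thick along y, and stands 18 mm above the plate (top 67 mm above the bench; its side cheeks end 3 mm lower). Push its +y side to open the guard, its -y side to close it.
- cup: Small open steel weighing cup, 52 mm across, 34 mm high, standing loose on the scale's pan; origin at the centre of its underside. Stays where it is.
- weight: Brass calibration weight with a small knob, 32 mm across, 41 mm high, standing loose on the bench in front of the scale's panel end; origin at the centre of its underside.
- vise: Blue bench vise, about 110 x 170 mm, 136 mm high, fixed, with a 360 mm wooden arrow shaft clamped level along its x axis 128 mm above the bench; origin on the bench under its centre.
- glue: White glue bottle with grey cap, 36 mm across, 110 mm high, standing loose; origin at the centre of its underside.
- jar: Small glass jar with steel lid, 40 mm across, 45 mm high, standing loose; origin at the centre of its underside.
- driver: Wooden-handled screwdriver, 180 mm, lying loose in front of the vise; origin at its middle, on the bench.
- scissors: Scissors, 180 mm long, black grips, lying loose near the left side of the bench; origin at the pivot, on the bench.
- clamp: Straight steel feather clamp, 130 x 24 x 22 mm, lying loose near the right side of the bench; origin at the centre of its underside.
- lath: Wooden lath, 26 x 620 x 18 mm, lying loose across the back of the bench; origin at the centre of its underside.
Mind the look-alikes: they are no part of the job. Leave any yellow look-alike of the cup alone.

How it is judged:
On the way, in this order (a step that is already met when the one before it is completed fails the run):
1. the guard is pushed clear of the round well (value of joint guard above 0.055 m), for 0.1 s.
2. the tare key is pressed fully down for a moment, with the guard open (value of joint tare_key above 0.004 m and value of joint guard above 0.045 m), for 0.1 s.
3. the key is up again and the guard is pushed back home (value of joint tare_key below 0.001 m and value of joint guard below 0.006 m), for 0.2 s.
At the end, for the whole second after the job is handed in: the guard is home over the tare well (within 6 mm of its stop), both keys are up (within 1 mm), the cup stands upright on the pan within 12 mm of where it was, and the other loose things are within 25 mm of where they were (all of step 3 and value of joint mode_key below 0.001 m and distance of cup from where it was at the start of the episode below 0.012 m and angle between cup's own z axis and vertical below 0.1 rad and linear speed of cup below 0.02 m/s and distance of each of weight, glue, jar, driver, scissors, clamp, lath from where it was at the start of the episode below 0.025 m); the robot touches nothing.
It fails at once if the mode key is pressed (more than 2 mm) (value of joint mode_key above 0.002 m).
It fails at once if the rib is pinched between the fingers (more than 1 N on both cheeks at once) (contact force between the fingers and guard_c2 above 1 N and contact force between the fingers and guard_c3 above 1 N).
It fails at once if the cup is shifted more than 12 mm or lifted or tipped (distance of cup from where it was at the start of the episode above 0.012 m or angle between cup's own z axis and vertical above 0.15 rad).
It fails at once if another loose thing is carried off, lifted or knocked away (more than 25 mm) (distance of any of weight, glue, jar, driver, scissors, clamp, lath from where it was at the start of the episode above 0.025 m).
It also fails if it takes over 51 s, if anything falls off the work surface, if the arm or the gripper's body presses on something with over 40 N, if the wrist force passes 120 N, or if a joint passes its speed limit or range.

ROBOT

A 6-joint arm with a two-finger parallel gripper is mounted at the origin on the work surface. World frame = base frame: x ahead of the robot, y to its left, z up, the work surface at z = 0. Lengths are in m, angles in rad, forces in N, time in s.
With the tool pointing down it reaches from about 0.25 to 0.725 m from the base axis. Payload 4 kg.
Tool frame: the origin (TCP) lies midway between the tips of the shut fingers; the grasp point (between the pads) lies 19 mm behind it; y points along the fingers, x is the direction in which the jaws open and shut, and the axes are right-handed (so a half turn about y gives the same grasp; the last joint's range is limited). The gripper opens to 85 mm and grips with 20 to 120 N. Pads are 22 mm wide; open, the fingers measure 114 mm over their backs; the gripper's body (76 mm by 85 mm) begins 54 mm behind the grasp point. The pads swing forward as they close: fully open they stand 13 mm farther back than shut.
Start: joints at [-1.203, 0.241, 0.005, 1.335, 0, 1.571], TCP at [0.18, -0.467, 0.231] pointing down, gripper open.
Joint ranges: [-2.72, 2.72], [-1.05, 1.87], [-1.09, 1.28], [-1.99, 2.15], [-1.42, 1.44], [-3.14, 3.14]. Speed limits (rad/s): [2.79, 2.79, 3.14, 3.14, 3.14, 3.14].

INTERFACE

Orientations are given as a unit quaternion [x, y, z, w].
In Python, from workcell import bot gives the robot as it stands. The module is installed in compiled form; this text tells all that it offers.
- The arm moves only by the shell command python3 -m inch 'ROWS'. ROWS is text: rows parted by semicolons, each of 7 numbers parted by spaces: the turn, a rotation vector about the tool's x, y, z in degrees, then the shift along the tool's x, y, z in mm, then the closure, from 0 (fully open) to 1 (shut). In form: ax ay az dx dy dz fingers; .... A call has 1 to 12 rows; each row shifts and turns the commanded pose from where the row before left it, along the tool's axes as they then stand; what a row does not reach is not made up. A row lasts 1/8 s, in which the tool goes at most 62.5 mm and 10.7 degrees, less where a joint would pass 70% of its speed; a pose out of reach is approached as far as the arm can. A call with a gripper value outside its range is refused whole. The fingers move at their own pace and stop on an object; the grip force is fixed at half the most. Time passes only in rows, so rows that do not move let the fingers close. It gives the time, the measured TCP pose, the force and the opening at its end, in the units of the state.
- bot.get_obs(): the state, without advancing time (a new reading comes with each control period).
- bot.camera(name): name is "scene" or "top"; returns a dict with "color" (480x640x3 uint8, blue, green, red), "fx", "fy", "cx", "cy" (pixels), "k1" (the pictures are not rectified: a ray, as slopes to the right and down, at radius r is drawn at 1 + k1 r^2 times it, then the intrinsics apply), "extrinsics" (4x4, takes a point from world to camera coordinates). Camera axes: x right, y up, looking along -z (the intrinsics and any distortion apply to the point x, -y, -z); pixel columns grow to the right and rows downward; lengths in m; the calibration is good to about 2 mm. A picture is of the moment at which its call begins. There is no depth.
- bot.job_done(): hands the job in, once; it reports no verdict.
Trained networks look in the newest picture that a camera, given by its name, has taken for a name from the list of things; names that differ only in an ending like _2 or _b are one class to them, and where a whole thing is asked for, a point or a joint stands for the part that bears it (a point fixed in the world has none). Each returns a list of dicts, best first, with "conf" (0 to 1); they miss things now and then, are a little off and sometimes report something else, mostly with a low value. They report only what shows in the picture. A call takes as long as a camera call. They do not tell look-alikes from the thing itself.
- bot.look_for(name, camera): "extent" ([left, top, right, bottom] in pixels, round what is visible of it).
- bot.cut_out(name, camera): "region" (480x640 bool, what is visible of it) and "extent" ([left, top, right, bottom] in pixels, round what is visible of it).
- bot.spot_point(name, camera): "point" ([column, row] in pixels: a listed point, or the origin of a listed thing).
The state is a dict: "clock": time; "joint_pos": joint angles; "joint_vel": joint speeds; "tau": joint torques, N m; "eef_pos": TCP position; "tool_rot": TCP orientation; "ft_force": force on the tool from outside, world axes, zero at the start; "ft_torque": the same for the moment, N m; "grip_width": finger opening in m.
Only numpy, scipy, OpenCV 4.12 (cv2) and the standard library are available. Lean on these libraries where they do the work, as an engineer would, in place of code of your own. Each camera call takes 0.05 s, during which the arm holds its last target.

## Working session

There is one attempt and no reset: what is moved stays moved. The work goes in short steps, Python scripts to look and compute and a shell command to move; the robot and the scene stay as the last step left them, time stands still between calls to the robot, and variables do not carry over. Pictures are saved under pics/ and viewed, and the job is handed in when it is done.

```bash
mkdir -p pics; ls
cat > h.py <<'E'
from workcell import bot
import cv2, numpy as np
def ray(c,u,v):
    x=(u-c['cx'])/c['fx']; y=(v-c['cy'])/c['fy']
    rd=np.hypot(x,y); r=rd
    for _ in range(50): r=rd/(1+c['k1']*r*r)
    s=r/rd if rd>0 else 1
    d=np.array([x*s,-y*s,-1.]); E=np.array(c['extrinsics']); R=E[:3,:3]
    return -R.T@E[:3,3], R.T@d
def onz(c,u,v,z):
    o,d=ray(c,u,v); return o+d*(z-o[2])/d[2]
def proj(c,p):
    E=np.array(c['extrinsics']); q=E[:3,:3]@np.array(p)+E[:3,3]
    x=q[0]/-q[2]; y=-q[1]/-q[2]; k=1+c['k1']*(x*x+y*y)
    return np.array([c['fx']*x*k+c['cx'],c['fy']*y*k+c['cy']])
def tri(c1,p1,c2,p2):
    o1,d1=ray(c1,*p1); o2,d2=ray(c2,*p2)
    A=np.stack([d1,-d2],1); t=np.linalg.lstsq(A,o2-o1,rcond=None)[0]
    a=o1+d1*t[0]; b=o2+d2*t[1]; return (a+b)/2, np.linalg.norm(a-b)
E
python3 - <<'E'
from h import *
np.set_printoptions(precision=4,suppress=True)
C={n:bot.camera(n) for n in('scene','top')}
for n,c in C.items():
    cv2.imwrite(f'pics/{n}0.png',c['color']); print(n,c['fx'],c['k1'],ray(c,320,240))
for k in ('scale','rib','tare_well','cup','guard','weight','vise','glue'):
    for n in C:
        print(k,n,[(np.round(d['point'],1).tolist(),round(d['conf'],2)) for d in bot.spot_point(k,n)][:3])
for n in C:
    print(n,[(np.round(d['extent'],0).tolist(),round(d['conf'],2)) for d in bot.look_for('scale',n)][:3])
print(bot.get_obs())
E
```

```text
pics
scene 549.1355256524923 -0.13669140010909242 (array([ 1.1124, -0.9391,  0.9163]), array([-0.4058,  0.6695, -0.6222]))
top 546.7708417858803 -0.10367169384951479 (array([ 0.2384, -0.0244,  1.4583]), array([ 0.2321,  0.0072, -0.9727]))
scale scene [([264.7, 314.6], 0.96)]
scale top [([412.2, 257.5], 0.89)]
rib scene [([254.4, 281.0], 0.69), ([381.2, 274.4], 0.44), ([366.2, 217.9], 0.17)]
rib top [([392.9, 272.2], 0.86)]
tare_well scene [([256.1, 282.4], 0.97)]
tare_well top [([393.9, 275.8], 0.89), ([330.2, 173.3], 0.55)]
cup scene [([281.1, 307.0], 0.7), ([233.9, 370.7], 0.69), ([348.8, 295.0], 0.64)]
cup top [([348.8, 212.0], 0.86), ([412.9, 230.6], 0.77), ([465.9, 246.8], 0.58)]Traceback (most recent call last):
  File "<stdin>", line 8, in <module>
ValueError: it knows: clamp, cup, driver, glue, jar, lath, rib, scale, scissors, tare_well, vise, weight
```

View pics/scene0.png

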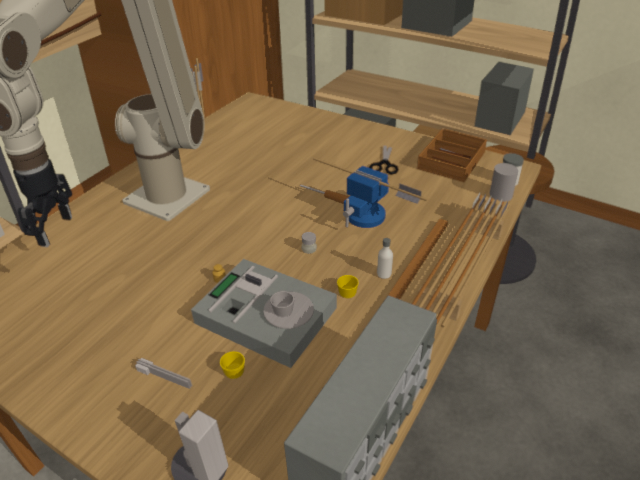

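View pics/top0.png

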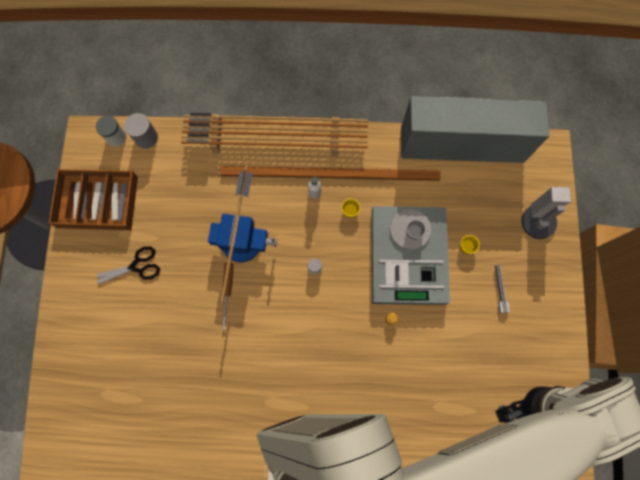

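Run:
```python
import cv2
a=cv2.imread('pics/top0.png')[190:310,340:500]; cv2.imwrite('pics/topc.png',cv2.resize(a,None,fx=5,fy=5,interpolation=cv2.INTER_CUBIC))
a=cv2.imread('pics/scene0.png')[240:390,180:380]; cv2.imwrite('pics/scenec.png',cv2.resize(a,None,fx=4,fy=4,interpolation=cv2.INTER_CUBIC))
```

```text
(no output)
```

View pics/topc.png

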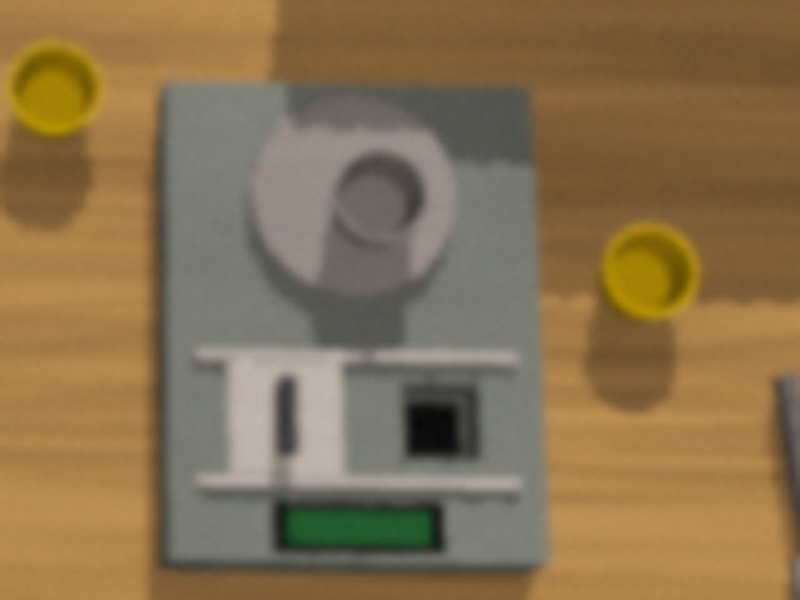

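View pics/scenec.png

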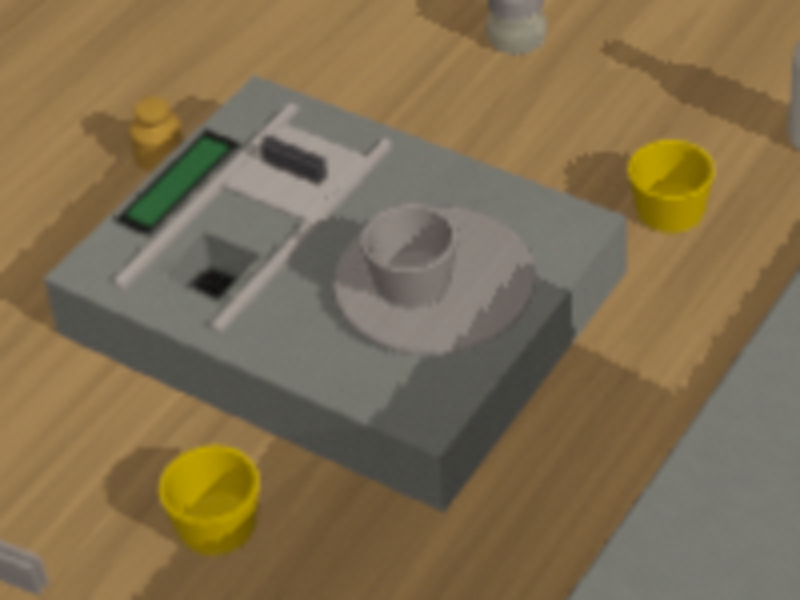

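The top view shows the scale with the pan up at (+x) and the guard at the left (+y). The rib is near (397,273) and the square mode well near (428,275). The cup is the steel one on the pan at about (415,229). The yellow ones at (351,208) and (470,244) are look-alikes. I'll fit the scale pose from both views next.

```bash
cat > fit.py <<'E'
from h import *
from scipy.optimize import least_squares
np.set_printoptions(precision=4,suppress=True)
C={n:bot.camera(n) for n in('scene','top')}
T=lambda u,v:(340+u/5,190+v/5)
S=lambda u,v:(180+u/4,240+v/4)
# (cam, pixel, scale-frame pt)
M=[('top',T(163,85),(.13,.1,.045)),('top',T(530,90),(.13,-.1,.045)),('top',T(545,565),(-.13,-.1,.045)),('top',T(165,567),(-.13,.1,.045)),
('top',T(354,197),(.065,0,.055)),
('scene',S(255,77),(-.13,.1,.045)),('scene',S(50,285),(-.13,-.1,.045)),('scene',S(440,458),(.13,-.1,.045)),('scene',S(626,225),(.13,.1,.045)),('scene',S(435,280),(.065,0,.055))]
def W(p,q):
    c,s=np.cos(p[2]),np.sin(p[2]); return np.array([p[0]+c*q[0]-s*q[1],p[1]+s*q[0]+c*q[1],q[2]+p[3]])
f=lambda p,sel=('top','scene'):np.concatenate([proj(C[n],W(p,q))-u for n,u,q in M if n in sel])
r=least_squares(f,[.48,-.2,0,0]); print('both',r.x,r.fun.reshape(-1,2))
for n in C:
    q=least_squares(lambda p:f([*p,0],(n,)),[.48,-.2,0]); print(n,q.x,np.abs(q.fun).max())
p=r.x
print('well',W(p,(-.055,.045,.045)),'mode',W(p,(-.055,-.045,.045)))
# rib: top center
for a,n in ((T(288,415),'top'),(S(294,155),'scene')):
    for z in(.058,.067):
        w=onz(C[n],*a,z); d=w[:2]-p[:2]; c,s=np.cos(p[2]),np.sin(p[2]); print(n,z,w,'scale',c*d[0]+s*d[1],-s*d[0]+c*d[1])
for k in('rib','tare_well','scale'):
    a=bot.spot_point(k,'top')[0]['point'];b=bot.spot_point(k,'scene')[0]['point']; print(k,a,b,tri(C['top'],a,C['scene'],b))
print(bot.get_obs())
E
python3 fit.py
```

```text
both [ 0.5465 -0.254   0.0139 -0.006 ] [[-0.5909 -0.6901]
 [-0.8205 -0.4404]
 [-0.0926 -0.0914]
 [-0.3541 -1.3626]
 [-0.9123 -0.2599]
 [-0.4069  0.6692]
 [-1.3561 -0.381 ]
 [-0.5633  0.936 ]
 [-0.4619 -0.784 ]
 [-0.4578  0.1917]]
scene [ 0.5511 -0.2574  0.0124] 1.2218897373662116
top [ 0.5437 -0.2545  0.0138] 0.722180018061465
well [ 0.4909 -0.2098  0.039 ] mode [ 0.4921 -0.2998  0.039 ]
top 0.058 [ 0.4902 -0.2185  0.058 ] scale -0.055805174143774616 0.036325003036377965
top 0.067 [ 0.4886 -0.2172  0.067 ] scale -0.05740648609104624 0.0375943730093218
scene 0.058 [ 0.4913 -0.2154  0.058 ] scale -0.05466070287341774 0.03938718981526686
scene 0.067 [ 0.4978 -0.223   0.067 ] scale -0.04825460534297747 0.031708836678208334
rib [394.7, 271.8] [217.7, 279.3] (array([ 0.4609, -0.2395,  0.0744]), np.float64(0.08495220852164241))
tare_well [395.8, 274.3] [254.9, 283.7] (array([ 0.4909, -0.2148,  0.0413]), np.float64(0.003489695581703055))
scale [237.6, 243.1] [263.8, 312.9] (array([ 0.4965,  0.0814, -0.1876]), np.float64(0.3851387569083936))
{'clock': 0.9, 'joint_pos': array([-1.203 ,  0.2406,  0.005 ,  1.3352,  0.    ,  1.5708]), 'joint_vel': array([-0.0002, -0.0004, -0.0017, -0.0002,  0.0005, -0.0012]), 'tau': array([  0.0001, -37.2197,  25.2693,   0.001 ,  -0.0002,  -0.    ]), 'eef_pos': array([ 0.1798, -0.4666,  0.2313]), 'tool_rot': array([-0.583 ,  0.4001, -0.4001,  0.583 ]), 'ft_force': array([0.3517, 0.7959, 0.8195]), 'ft_torque': array([-0.0134,  0.0669,  0.0234]), 'grip_width': 0.0853700870618791}
```

```bash
cat > go.py <<'E'
import sys
from h import *
from scipy.spatial.transform import Rotation as R
np.set_printoptions(precision=4,suppress=True)
o=bot.get_obs(); r=R.from_quat(o['tool_rot']); m=r.as_matrix()
print('x',m[:,0],'y',m[:,1],'z',m[:,2],'clock',o['clock'],'pos',o['eef_pos'],'F',o['ft_force'],'J',o['joint_pos'],o['grip_width'])
if len(sys.argv)>3:
    t=np.array([float(a) for a in sys.argv[1:4]])
    print('shift mm tool',m.T@(t-o['eef_pos'])*1000)
    yaw=0.0135
    X=np.array([np.cos(yaw),np.sin(yaw),0]);Z=np.array([-np.sin(yaw),np.cos(yaw),0])
    for s in(1,-1):
        tgt=np.stack([s*X,[0,0,-1],np.cross(s*X,[0,0,-1])],1)
        print('turn',np.degrees(R.from_matrix(m.T@tgt).as_rotvec()))
E
python3 go.py 0.491 -0.165 0.231
```

```text
x [ 0.3595 -0.9331 -0.    ] y [ 0.  0. -1.] z [0.9331 0.3595 0.    ] clock 0.9 pos [ 0.1798 -0.4666  0.2313] F [0.3517 0.7959 0.8195] J [-1.203   0.2406  0.005   1.3352  0.      1.5708] 0.0853700870618791
shift mm tool [-169.502     0.3118  398.8332]
turn [ -0.0004 -69.701   -0.0002]
turn [  0.0002 110.299   -0.0004]
```

```bash
python3 -m inch '0 -10 0 0 0 0 1; 0 -10 0 0 0 0 1; 0 -10 0 0 0 0 1; 0 -10 0 0 0 0 1; 0 -10 0 0 0 0 1; 0 -10 0 0 0 0 1; 0 -9.7 0 0 0 0 1' ; python3 go.py 0.491 -0.165 0.13
```

```text
clock: 1.78
eef_pos: [0.1798, -0.4666, 0.2313]
tool_rot: [0.707, 0.007, -0.007, -0.707]
ft_force: [-0.0, -0.6, 0.8]
grip_width: -0.0
x [0.9998 0.0191 0.    ] y [ 0. -0. -1.] z [-0.0191  0.9998 -0.    ] clock 1.775 pos [ 0.1798 -0.4666  0.2313] F [-0.0135 -0.6001  0.8273] J [-1.203   0.2406  0.005   1.3352  0.      0.3487] -7.206029108357272e-06
shift mm tool [316.9229 101.3301 295.5556]
turn [0.0001 0.3203 0.0005]
turn [   0.0008 -179.6797   -0.0002]
```

```bash
python3 -m inch '0 0.3 0 30 0 29.5 1; 0 0 0 32 0 29.5 1; 0 0 0 32 0 29.5 1; 0 0 0 32 0 29.5 1; 0 0 0 32 0 29.5 1; 0 0 0 32 10 29.5 1; 0 0 0 32 20 29.5 1; 0 0 0 32 25 29.5 1; 0 0 0 32 25 29.5 1; 0 0 0 32 20 29.5 1; 0 0 0 0 0 0 1; 0 0 0 0 0 0 1' ; python3 go.py 0.491 -0.175 0.056;python3 - <<'E'
from h import *
for n,(x,y) in(('top',(400,270)),('scene',(270,300))):
    c=bot.camera(n); a=c['color'][y-75:y+75,x-100:x+100]; cv2.imwrite(f'pics/{n}1.png',cv2.resize(a,None,fx=4,fy=4,interpolation=cv2.INTER_CUBIC)); print(n,proj(c,bot.get_obs()['eef_pos']), proj(c,(.491,-.217,.067)))
E
```

```text
clock: 3.28
eef_pos: [0.495, -0.1689, 0.1314]
tool_rot: [0.707, 0.003, -0.003, -0.707]
ft_force: [0.8, 0.3, 0.1]
grip_width: 0.0
x [ 1.      0.0087 -0.0006] y [-0.0006 -0.0003 -1.    ] z [-0.0087  1.     -0.0003] clock 3.275 pos [ 0.495  -0.1689  0.1314] F [0.7744 0.3463 0.0982] J [-0.3286  0.3506 -0.1126  1.1081 -0.0004  1.2336] 1.5949221445670566e-06
shift mm tool [-3.9731 75.3678 -6.0625]
turn [ 0.0147 -0.2777 -0.0346]
turn [  0.0542 179.7223   0.0231]
top [381.89173409 265.39185633] [397.51721472 272.07841176]
scene [263.51652451 243.57702796] [252.61662651 276.23824849]
```

View pics/scene1.png

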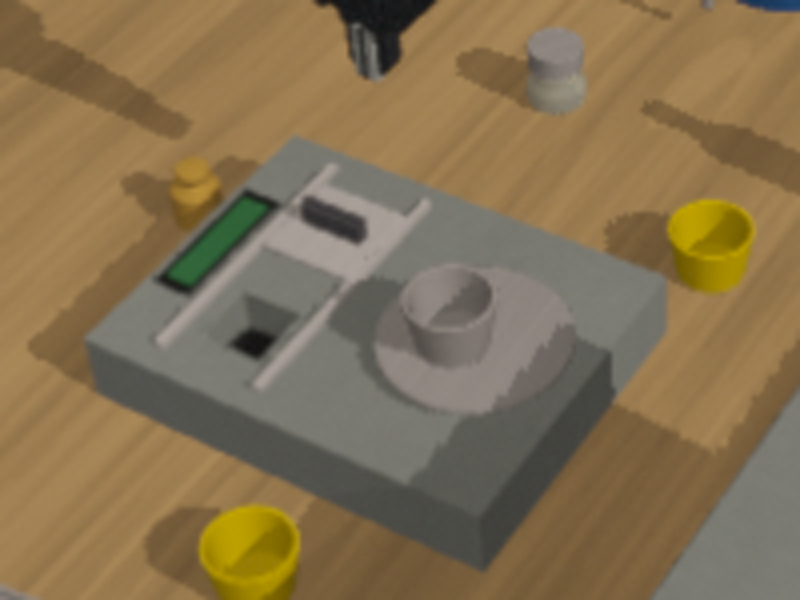

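View pics/top1.png

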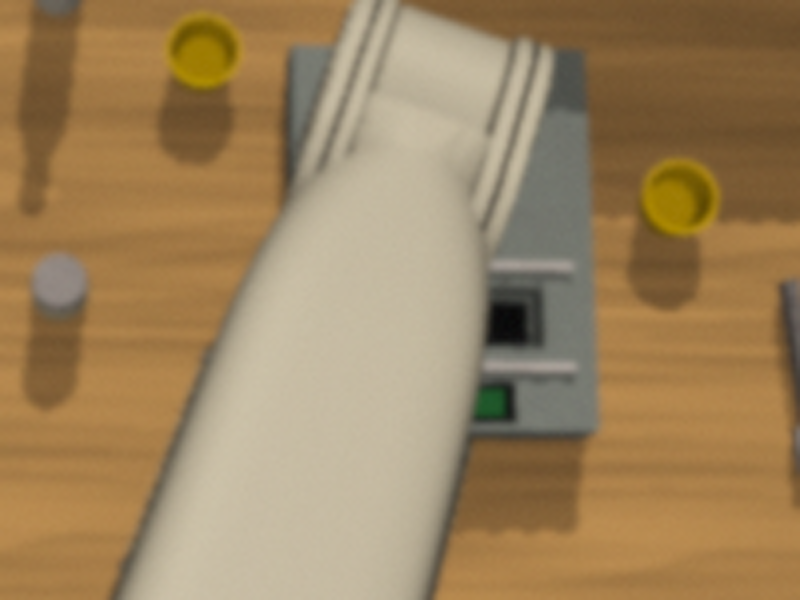

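```bash
python3 -m inch '0 -0.3 0 -2 15 -4 1; 0 0 0 -2 20 0 1; 0 0 0 0 20 0 1; 0 0 0 0 15 0 1; 0 0 0 0 5 0 1; 0 0 0 0 0 0 1; 0 0 0 0 0 -5 1; 0 0 0 0 0 -5 1; 0 0 0 0 0 0 1' ; python3 go.py 0.491 -0.195 0.056;python3 - <<'E'
from h import *
for n,(x,y) in(('scene',(270,300)),):
    c=bot.camera(n); a=c['color'][y-75:y+75,x-100:x+100]; cv2.imwrite(f'pics/{n}2.png',cv2.resize(a,None,fx=4,fy=4,interpolation=cv2.INTER_CUBIC)); print(n,proj(c,bot.get_obs()['eef_pos']))
E
```

```text
clock: 4.5
eef_pos: [0.4917, -0.1835, 0.0568]
tool_rot: [0.707, 0.005, -0.004, -0.707]
ft_force: [1.2, -1.0, 0.2]
grip_width: 0.0002
x [0.9999 0.0128 0.001 ] y [ 0.001  -0.0004 -1.    ] z [-0.0128  0.9999 -0.0005] clock 4.5 pos [ 0.4917 -0.1835  0.0568] F [ 1.1747 -1.0213  0.236 ] J [-0.3571  0.4302 -0.21    0.9295 -0.0001  1.2009] 0.00015076572152786184
shift mm tool [ -0.887    0.7674 -11.5266]
turn [ 0.0265 -0.04    0.0591]
turn [ -0.0928 179.9599   0.0416]
scene [261.63480528 271.18451056]
```

View pics/scene2.png

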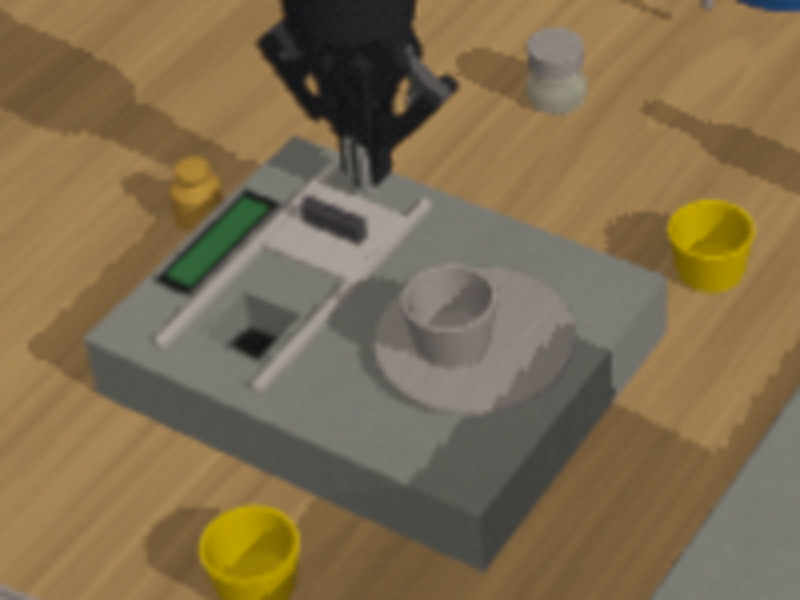

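The scene view shows the fingertips behind the rib's +y side, at crop (365,185), lined up with its middle at about (334,215). Now I'll push it open.

```bash
python3 -m inch '0 0 0 0 0 -8 1; 0 0 0 0 0 -8 1; 0 0 0 0 0 -8 1; 0 0 0 0 0 -8 1; 0 0 0 0 0 -8 1; 0 0 0 0 0 -8 1; 0 0 0 0 0 -8 1; 0 0 0 0 0 -8 1; 0 0 0 0 0 -8 1; 0 0 0 0 0 -8 1; 0 0 0 0 0 -8 1; 0 0 0 0 0 0 1' ; python3 go.py 0.491 -0.284 0.056;python3 - <<'E'
from h import *
for n,(x,y) in(('scene',(270,300)),):
    c=bot.camera(n); a=c['color'][y-75:y+75,x-100:x+100]; cv2.imwrite(f'pics/{n}3.png',cv2.resize(a,None,fx=4,fy=4,interpolation=cv2.INTER_CUBIC)); print(n,proj(c,bot.get_obs()['eef_pos']))
E
```

```text
clock: 6.05
eef_pos: [0.4922, -0.2719, 0.0562]
tool_rot: [0.707, 0.004, -0.005, -0.707]
ft_force: [0.2, -0.8, 0.4]
grip_width: -0.0002
x [ 0.9999  0.0124 -0.0006] y [-0.0006 -0.0011 -1.    ] z [-0.0124  0.9999 -0.001 ] clock 6.05 pos [ 0.4922 -0.2719  0.0562] F [ 0.235  -0.7818  0.3506] J [-0.504   0.495  -0.1029  0.9729 -0.0012  1.0544] -0.00016092421705189925
shift mm tool [ -1.3901   0.2047 -12.1095]
turn [ 0.06   -0.0632 -0.035 ]
turn [  0.055  179.9367   0.0942]
scene [239.29838329 294.10996737]
```

View pics/scene3.png

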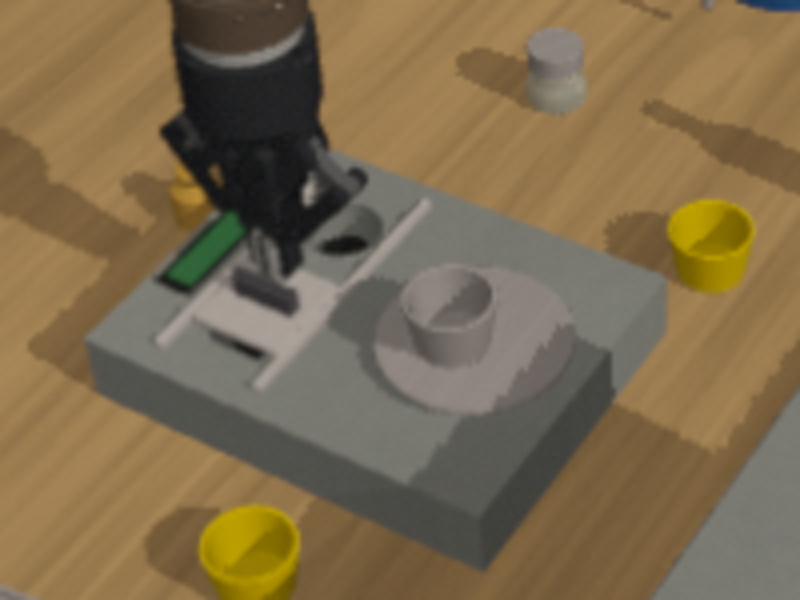

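```bash
python3 -m inch '0 0 0 0 0 -4 1; 0 0 0 0 0 -4 1; 0 0 0 0 0 -4 1; 0 0 0 0 0 0 1'; python3 -m inch '0 0 0 0 0 -3 1; 0 0 0 0 0 0 1'
```

```text
clock: 6.6
eef_pos: [0.4927, -0.2833, 0.0562]
tool_rot: [0.707, 0.005, -0.005, -0.707]
ft_force: [-0.7, 0.3, -0.9]
grip_width: -0.0003
clock: 6.85
eef_pos: [0.4928, -0.2861, 0.0563]
tool_rot: [0.707, 0.005, -0.005, -0.707]
ft_force: [-0.4, 0.9, 0.8]
grip_width: -0.0
```

```bash
for i in 1; do python3 -m inch '0 0 0 0 0 -3 1; 0 0 0 0 0 0 1'; python3 -m inch '0 0 0 0 0 -3 1; 0 0 0 0 0 0 1'; done
python3 - <<'E'
from h import *
for n,(x,y) in(('scene',(270,300)),):
    c=bot.camera(n); a=c['color'][y-75:y+75,x-100:x+100]; cv2.imwrite(f'pics/{n}4.png',cv2.resize(a,None,fx=4,fy=4,interpolation=cv2.INTER_CUBIC)); print(n,proj(c,bot.get_obs()['eef_pos']))
E
```

```text
clock: 7.1
eef_pos: [0.4928, -0.2887, 0.0563]
tool_rot: [-0.707, -0.005, 0.005, 0.707]
ft_force: [-0.3, 2.1, -0.4]
grip_width: -0.0002
clock: 7.35
eef_pos: [0.4928, -0.2889, 0.0563]
tool_rot: [-0.705, -0.005, 0.005, 0.709]
ft_force: [-1.0, 9.2, 3.1]
grip_width: 0.0004
scene [234.88191353 298.87852359]
```

View pics/scene4.png

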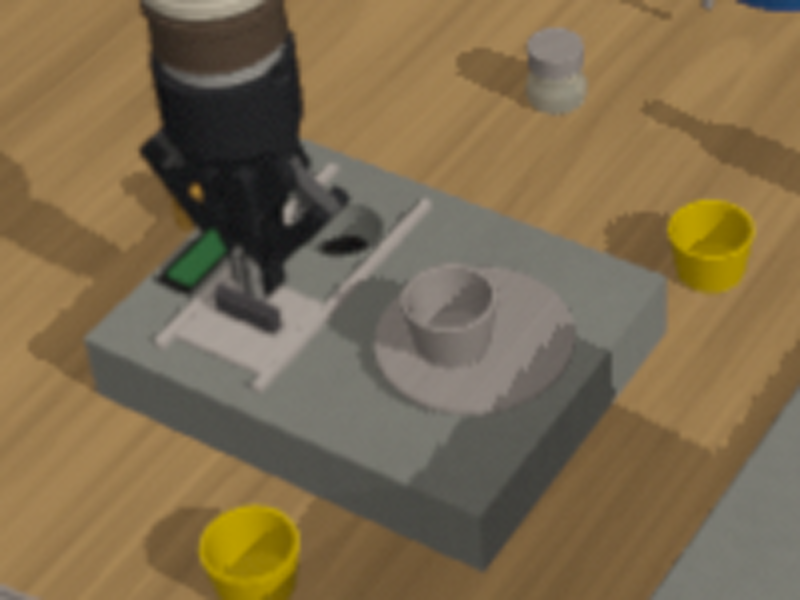

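```bash
python3 -m inch '0 0 0 0 0 10 1; 0 0 0 0 -10 10 1; 0 0 0 0 -15 20 1; 0 0 0 0 -15 20 1; 0 0 0 0 -10 40 1; 0 0 0 0 -10 40 1; 0 0 0 0 -10 0 1; 0 0 0 0 0 0 1' ; python3 go.py 0.492 -0.214 0.056;python3 - <<'E'
from h import *
for n,(x,y) in(('scene',(260,290)),):
    c=bot.camera(n); a=c['color'][y-50:y+50,x-65:x+65]; cv2.imwrite(f'pics/{n}5.png',cv2.resize(a,None,fx=6,fy=6,interpolation=cv2.INTER_CUBIC))
    for p in((.492,-.214,.045),(.4956,-.213,.045),(.492,-.214,.025)):
        u=proj(c,p);print(u,(u-(x-65,y-50))*6)
    print([(d['point'],d['conf'],onz(c,*d['point'],.045)) for d in bot.spot_point('tare_well',n)])
E
```

```text
clock: 8.4
eef_pos: [0.4921, -0.1516, 0.1282]
tool_rot: [0.708, 0.006, -0.004, -0.707]
ft_force: [-0.0, -0.1, 0.7]
grip_width: 0.0001
x [0.9999 0.0147 0.0034] y [ 0.0035 -0.0015 -1.    ] z [-0.0147  0.9999 -0.0016] clock 8.4 pos [ 0.4921 -0.1516  0.1282] F [-0.0261 -0.068   0.7079] J [-0.2987  0.3355 -0.1438  1.0877 -0.0004  1.2575] 5.957966834523423e-05
shift mm tool [ -1.2563  72.2598 -62.2502]
turn [0.0889 0.0673 0.197 ]
turn [   0.3094 -179.9324   -0.1397]
[254.60391478 282.61169657] [357.62348865 255.6701794 ]
[256.10653024 282.87857551] [366.63918145 257.27145307]
[255.38553711 288.83314799] [362.31322264 292.99888794]
[([255.3, 282.1], 0.95, array([ 0.4923922 , -0.21175885,  0.045     ]))]
```

View pics/scene5.png

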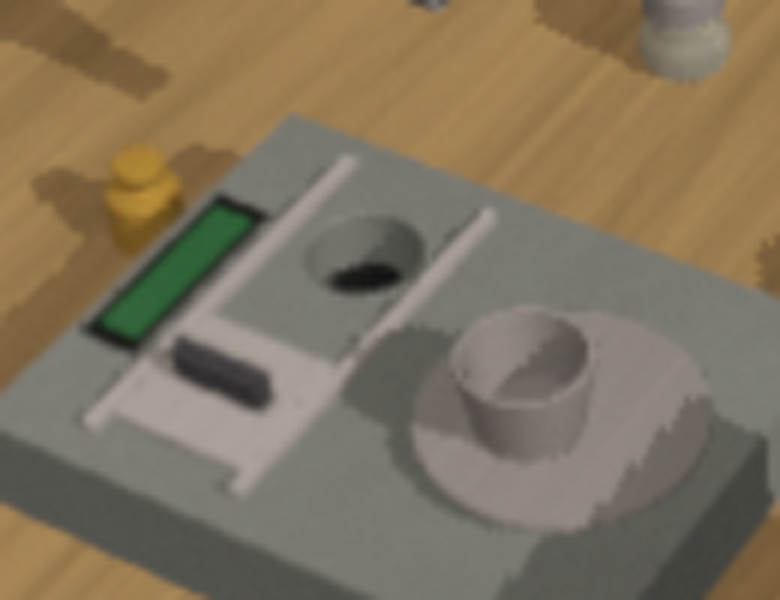

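The well mouth shows at crop (365,256), and the projected (0.494,-0.2135) matches it. The guard is fully on its stop over the square well. Next I'll move above the well.

```bash
python3 -m inch '0 0 0 1 0 -20 1; 0 0 0 0 0 -22 1; 0 0 0 0 0 -20 1; 0 0 0 0 20 0 1; 0 0 0 0 20 0 1; 0 0 0 0 20 0 1; 0 0 0 0 0 0 1; 0 0 0 0 0 0 1' ; python3 go.py 0.4938 -0.2135 0.0565;python3 - <<'E'
from h import *
for n,(x,y) in(('scene',(260,290)),):
    c=bot.camera(n); a=c['color'][y-50:y+50,x-65:x+65]; cv2.imwrite(f'pics/{n}6.png',cv2.resize(a,None,fx=6,fy=6,interpolation=cv2.INTER_CUBIC))
E
```

```text
clock: 9.5
eef_pos: [0.493, -0.2147, 0.0667]
tool_rot: [0.707, 0.005, -0.004, -0.707]
ft_force: [1.1, 0.4, -0.5]
grip_width: -0.0001
x [0.9999 0.0125 0.0004] y [ 0.0004 -0.0003 -1.    ] z [-0.0125  0.9999 -0.0003] clock 9.5 pos [ 0.493  -0.2147  0.0667] F [ 1.0564  0.355  -0.4899] J [-0.4107  0.441  -0.1616  0.9678 -0.0001  1.1475] -0.000118903058582054
shift mm tool [ 0.8045 10.1911  1.235 ]
turn [ 0.0159 -0.0556  0.0226]
turn [ -0.0354 179.9444   0.025 ]
```

View pics/scene6.png

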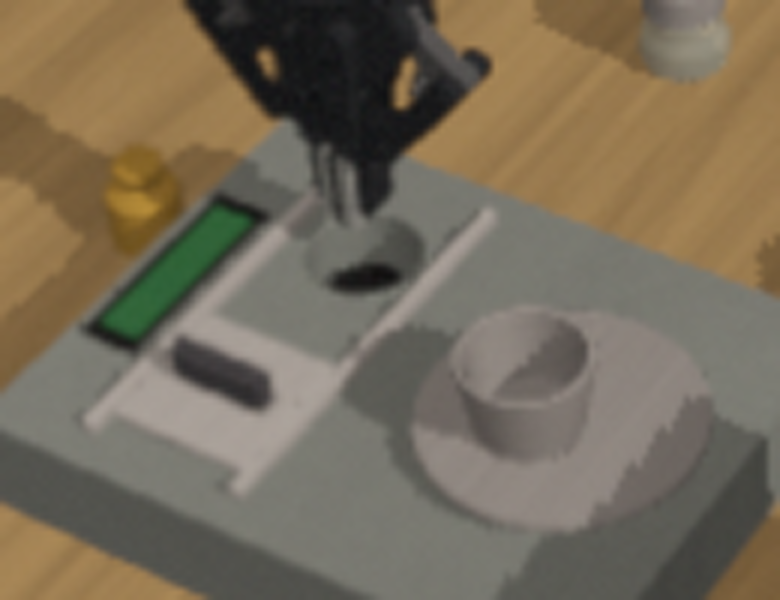

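```bash
python3 -m inch '0 0 0 0.8 5 1 1; 0 0 0 0 6 0 1; 0 0 0 0 6 0 1; 0 0 0 0 6 0 1; 0 0 0 0 6 0 1; 0 0 0 0 6 0 1; 0 0 0 0 0 0 1'; python3 -m inch '0 0 0 0 4 0 1; 0 0 0 0 3 0 1; 0 0 0 0 0 0 1'
```

```text
clock: 10.42
eef_pos: [0.4931, -0.2126, 0.0306]
tool_rot: [-0.707, -0.004, 0.005, 0.707]
ft_force: [-0.2, 0.2, 0.4]
grip_width: 0.0003
clock: 10.8
eef_pos: [0.4937, -0.2129, 0.0244]
tool_rot: [0.707, 0.005, -0.005, -0.707]
ft_force: [-1.3, 0.3, 1.4]
grip_width: 0.0002
```

```bash
python3 -m inch '0 0 0 0 2 0 1; 0 0 0 0 2 0 1; 0 0 0 0 0 0 1'; python3 -m inch '0 0 0 0 2 0 1; 0 0 0 0 0 0 1; 0 0 0 0 0 0 1'
```

```text
clock: 11.18
eef_pos: [0.4937, -0.2129, 0.0206]
tool_rot: [0.707, 0.005, -0.005, -0.707]
ft_force: [-0.6, 0.1, 4.1]
grip_width: 0.0001
clock: 11.55
eef_pos: [0.4938, -0.2129, 0.0199]
tool_rot: [0.707, 0.005, -0.004, -0.707]
ft_force: [-3.6, 1.6, 13.1]
grip_width: -0.0003
```

The key reached its stop at z = 0.0199 with 13 N. Now I'll raise the fingers, go over the rib, and come down on its -y side.

```bash
python3 -m inch '0 0 0 0 -10 0 1; 0 0 0 0 -20 0 1; 0 0 0 0 -20 0 1; 0 0 0 0 -25 0 1; 0 0 0 0 -20 0 1; 0 0 0 0 0 -30 1; 0 0 0 0 0 -35 1; 0 0 0 0 0 -35 1; 0 0 0 0 0 -26 1; 0 0 0 0 0 0 1; 0 0 0 0 0 0 1' ; python3 go.py 0.4935 -0.338 0.056;python3 - <<'E'
from h import *
for n,(x,y) in(('scene',(260,290)),):
    c=bot.camera(n); a=c['color'][y-50:y+50,x-65:x+65]; cv2.imwrite(f'pics/{n}7.png',cv2.resize(a,None,fx=6,fy=6,interpolation=cv2.INTER_CUBIC))
E
```

```text
clock: 12.92
eef_pos: [0.4948, -0.3381, 0.1127]
tool_rot: [-0.707, -0.004, 0.005, 0.708]
ft_force: [-0.0, -0.2, 0.5]
grip_width: 0.0002
x [ 0.9999  0.0136 -0.0011] y [-0.0011  0.0012 -1.    ] z [-0.0136  0.9999  0.0013] clock 12.925 pos [ 0.4948 -0.3381  0.1127] F [-0.0345 -0.2138  0.46  ] J [-0.5996  0.5082  0.0833  1.1475  0.0004  0.9577] 0.00016044135074166574
shift mm tool [-1.2623 56.7046  0.0205]
turn [-0.0724  0.0039 -0.0631]
turn [  -0.0991 -179.9961    0.1137]
```

View pics/scene7.png

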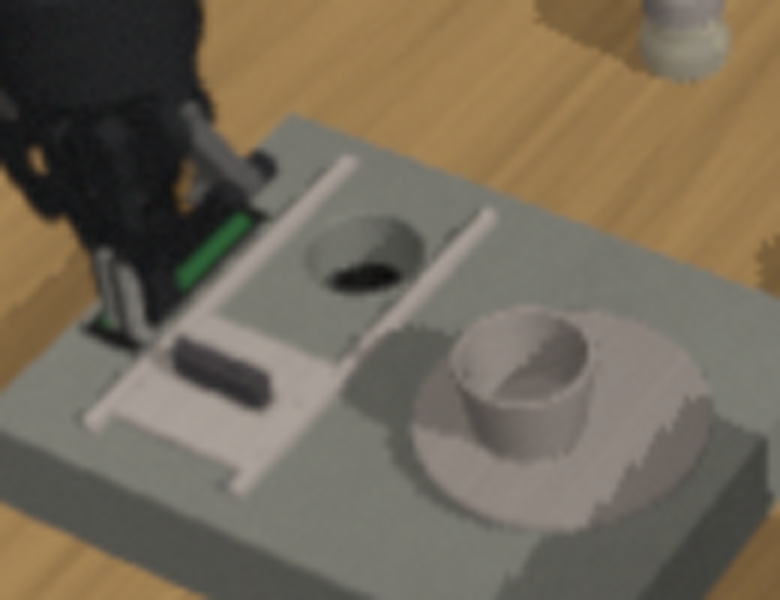

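```bash
python3 -m inch '0 0 0 -1 15 0 1; 0 0 0 0 15 0 1; 0 0 0 0 15 0 1; 0 0 0 0 11 0 1; 0 0 0 0 0 0 1; 0 0 0 0 0 6 1; 0 0 0 0 0 0 1' ; python3 go.py 0.4935 -0.32 0.056;python3 - <<'E'
from h import *
for n,(x,y) in(('scene',(260,290)),):
    c=bot.camera(n); a=c['color'][y-50:y+50,x-65:x+65]; cv2.imwrite(f'pics/{n}8.png',cv2.resize(a,None,fx=6,fy=6,interpolation=cv2.INTER_CUBIC))
E
```

```text
clock: 13.85
eef_pos: [0.4946, -0.3326, 0.058]
tool_rot: [0.707, 0.005, -0.005, -0.707]
ft_force: [0.1, -0.2, -0.3]
grip_width: 0.0001
x [0.9999 0.014  0.0009] y [ 0.0009 -0.0004 -1.    ] z [-0.014   0.9999 -0.0004] clock 13.85 pos [ 0.4946 -0.3326  0.058 ] F [ 0.1249 -0.1609 -0.317 ] J [-0.5921  0.5504 -0.0011  1.0183  0.0001  0.9647] 7.535641684264494e-05
shift mm tool [-0.883   1.9758 12.5821]
turn [0.0253 0.0305 0.0503]
turn [   0.079  -179.9695   -0.0397]
```

View pics/scene8.png

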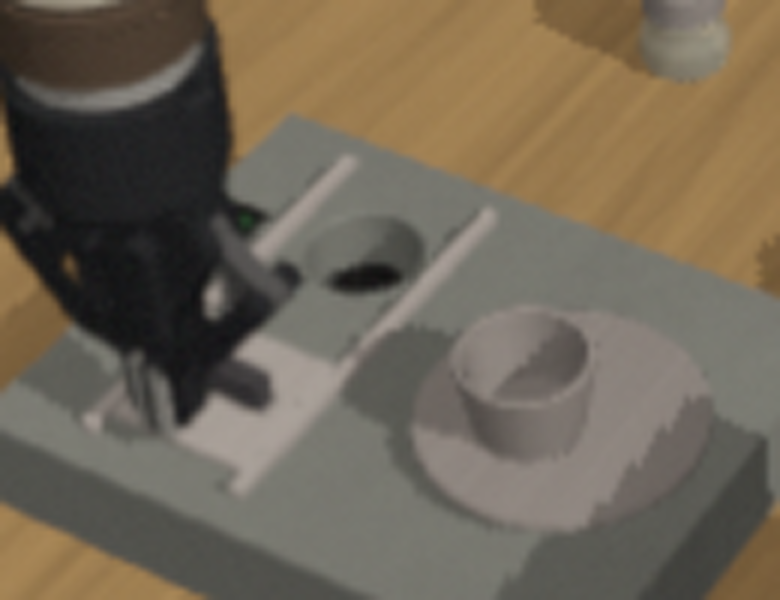

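```bash
python3 -m inch '0 0 0 -1 1.5 7 1; 0 0 0 0 0 9 1; 0 0 0 0 0 9 1; 0 0 0 0 0 9 1; 0 0 0 0 0 9 1; 0 0 0 0 0 9 1; 0 0 0 0 0 9 1; 0 0 0 0 0 9 1; 0 0 0 0 0 9 1; 0 0 0 0 0 9 1; 0 0 0 0 0 6 1; 0 0 0 0 0 0 1'; python3 -m inch '0 0 0 0 0 3 1; 0 0 0 0 0 3 1; 0 0 0 0 0 0 1'
```

```text
clock: 15.4
eef_pos: [0.4922, -0.2379, 0.0558]
tool_rot: [-0.707, -0.005, 0.005, 0.707]
ft_force: [1.0, 0.0, -0.1]
grip_width: -0.0001
clock: 15.78
eef_pos: [0.4921, -0.2327, 0.0559]
tool_rot: [-0.707, -0.005, 0.005, 0.707]
ft_force: [1.2, -0.2, -0.7]
grip_width: 0.0001
```

```bash
python3 -m inch '0 0 0 0 0 2 1; 0 0 0 0 0 2 1; 0 0 0 0 0 0 1'; python3 -m inch '0 0 0 0 0 2 1; 0 0 0 0 0 0 1'
```

```text
clock: 16.15
eef_pos: [0.492, -0.2295, 0.0559]
tool_rot: [0.708, 0.005, -0.004, -0.707]
ft_force: [1.5, -3.5, -1.3]
grip_width: 0.0002
clock: 16.4
eef_pos: [0.492, -0.2294, 0.056]
tool_rot: [0.709, 0.004, -0.004, -0.705]
ft_force: [1.2, -8.9, -2.1]
grip_width: -0.0003
```

The home stop is felt: travel stops at y = -0.2294 with 9 N, as expected. Now I'll retreat.

```bash
python3 -m inch '0 0 0 0 0 -8 1; 0 0 0 0 0 -10 1; 0 0 0 0 -20 -5 1; 0 0 0 0 -30 0 1; 0 0 0 0 -40 0 1; 0 0 0 0 -40 0 1; 0 0 0 -30 -20 -30 1; 0 0 0 -50 0 -30 1; 0 0 0 -50 0 -30 1; 0 0 0 -50 0 -30 1; 0 0 0 0 0 0 1; 0 0 0 0 0 0 1' ;python3 - <<'E'
from h import *
for n in('scene','top'):
    c=bot.camera(n); cv2.imwrite(f'pics/{n}9.png',c['color'])
a=cv2.imread('pics/scene9.png'); 
x,y=270,300; cv2.imwrite('pics/s9c.png',cv2.resize(a[y-75:y+75,x-100:x+100],None,fx=4,fy=4,interpolation=cv2.INTER_CUBIC))
cc=[bot.spot_point(k,'scene')[0]['point'] for k in('rib','tare_well')]; print(cc)
E
```

```text
clock: 17.9
eef_pos: [0.3137, -0.3722, 0.2058]
tool_rot: [-0.707, -0.005, 0.004, 0.707]
ft_force: [-0.5, 0.2, -0.2]
grip_width: -0.0001
[[257.7, 276.0], [255.8, 283.1]]
```

View pics/s9c.png

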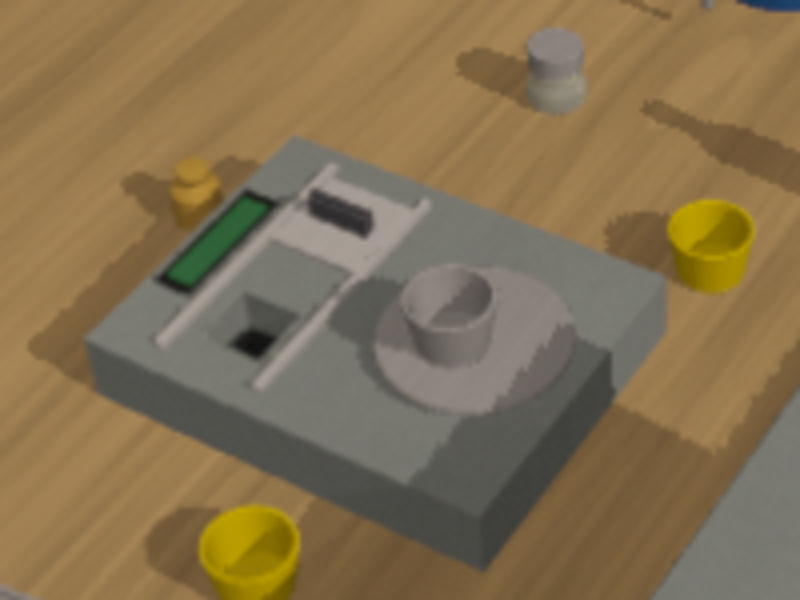

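View pics/top9.png

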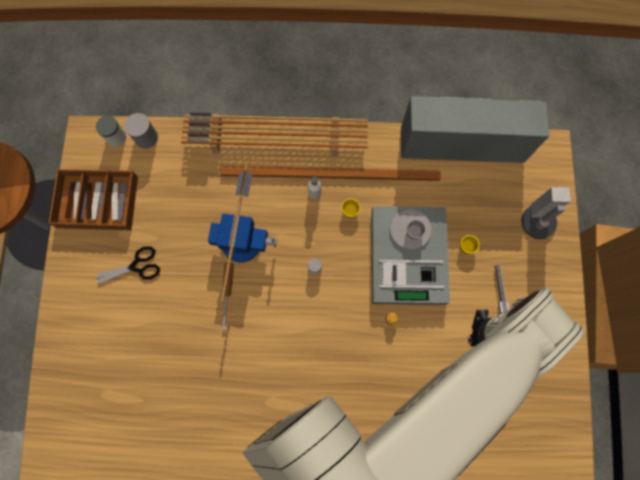

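The guard is home over the well, slightly further than where it started. The cup, weight, jar and the rest sit where they were in the first picture, and the arm is clear.

```bash
python3 -c "
from workcell import bot
print(bot.job_done())"
```

```text
the job is handed in; nothing more can be done
None
```

The scale's tare key was pressed and the guard is back home. The job was handed in at about 18 s of the 51 s allowed; no verdict was reported.

- **Opening the guard:** with shut fingertips I pushed the rib's +y side until the guard hit its open stop (about 9 N at y = -0.289).
- **Pressing the key:** I went down into the round well and pressed the key onto its solid stop (about 13 N at z = 0.020, held about 0.25 s), then lifted out.
- **Closing the guard:** I pushed the rib's -y side until it hit the home stop (about 9 N at y = -0.229). That is about 90 mm of travel, allowing for the assumed finger and rib thickness.

**Last checks:** the final pictures show the guard over the tare well. The cup and the other loose things look unmoved, by eye in the pictures rather than measured. The arm was clear of everything, with force readings at noise level. The key springing back up could not be seen under the closed guard. The mode key was never touched.

**Disagreements:** the two cameras placed the well up to about 7 mm apart in x. I used a middle value, and the scene view over the well and the touch on both stops agreed with it. The network's first rib detections in the scene view were inconsistent, so I did not use them.

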